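# Release a spent ribbon cassette and shelve it

## Task

The orange ribbon cassette in the bench date coder is spent: press it down until its latch lets go and it springs up, then pull it out. Stand it upright on the sloping shelf of the return rack beside the grey cassette, setting it down rather than dropping it, so that its broad face leans flat against the backstop. Leave the blue cassette seated, and do not disturb the grey one or the things standing around.

Things in the scene. Friction and masses are not known exactly. Their poses are not given: they have to be found in the camera images.
- coder: white bench date coder, fixed, 120 (x) x 220 (y) x 110 mm high; origin at the centre of its underside, z up, display and keys on its -x face. Two slots in its flat top at y = +50 and -50 mm, each 27 x 79 mm (long side along y), hold one cassette each. Latched, a cassette's top stands 10 mm above the coder's top, its centre 70 mm above the coder's underside
- bay_a (a joint): carriage under the cassette in the slot at the coder's y = +50 mm: 0 latched, negative when pressed (stop at -0.007 m), +0.028 m sprung up. About 3 to 4 N moves it down to the stop; pressed deeper than 6 mm it unlatches, and when the pressing tool is raised it lifts the cassette 28 mm above its latched height within about 1 s. A latched cassette cannot be pulled out
- bay_b (a joint): the same for the slot at the coder's y = -50 mm. A sprung-up cassette stands loose in its slot and pulls straight up without resistance; its underside clears the coder's top after a further 62 mm
- spent_center (a point): spent cassette, orange, latched in either slot, its x and y axes along the coder's; 100 mm tall (z), 76 mm wide (y), 24 mm thick (x), flat faces, about 0.15 kg. This point is its centre, 50 mm below its top. A notch 10 mm deep is cut in both narrow sides 10 to 24 mm above its underside
- fresh_center (a point): fresh cassette, blue, latched in the other slot, to stay there; same size and form as the orange one; this point is its centre
- grey_center (a point): grey cassette of the same size and form, loose, already leaning on the rack's shelf; this point is its centre
- rack: steel foot of the fixed return rack, 240 mm wide (y); origin at the middle of its width on the table, under the line where shelf and backstop meet; z up, x towards its rear. It carries the sloping aluminium shelf
- rack_seat: sloping shelf of the rack; origin on the corner line of shelf and backstop, mid-width, 30 mm above the table. x points square into the backstop, y along the rack, z up the backstop, which leans 20 degrees to the rear. Shelf: z = 0, x = 0 to -50 mm (8 mm lip there). Backstop: x = 0, 60 mm high. End cheeks y = +-116 mm, 27 mm high. A cassette well leant has its centre at x = -12, z = 50 mm
- free_place (a point): middle of the free part of the shelf, on the corner line of shelf and backstop, 45 mm to the -y side of the rack's middle; the grey cassette stands about 111 mm to its +y side; axes as the shelf's
- roll: white label roll, 92 mm across, 52 mm high, standing; origin at underside centre; to be left alone
- tub: small round tub, 70 mm across, 45 mm high; origin at underside centre; to be left alone
- counter: white round tally counter, 68x55x24 mm, lying; origin at its underside; to be left alone
- stamp: black hand date stamp, 35x46x100 mm, standing; origin at underside centre; to be left alone

How it is judged:
By the outcome, as a careful person would: the job done as asked, in the order asked, and still so for the second after the job is handed in, with the robot touching nothing.
It also fails if it takes over 54 s, if anything falls off the work surface, if the arm or the gripper's body presses on something with over 40 N, if the wrist force passes 120 N, or if a joint passes its speed limit or range.

## Robot

A 6-joint arm with a two-finger parallel gripper is mounted at the origin on a cart in front of the work surface, level with it; the furniture and walls round the work are solid. World frame = base frame: x ahead of the robot, y to its left, z up, the work surface at z = 0. Lengths are in m, angles in rad, forces in N, time in s.
With the tool pointing down it reaches from about 0.275 to 0.875 m from the base axis. Payload 12.5 kg.
Tool frame: the origin (TCP) lies between the finger pads; the fingertips stand 17 mm ahead of it and the grasp point (between the pads) lies 2 mm behind it (arm.nose_length is the distance from the TCP to the fingertips, in m); z points along the fingers, y is the direction in which the jaws open and shut (so a half turn about z gives the same grasp; the last joint's range is limited). The gripper opens to 85 mm and grips with 20 to 120 N. Pads are 22 mm wide; open, the fingers measure 114 mm over their backs; the gripper's body (76 mm by 85 mm) begins 54 mm behind the grasp point. The pads swing forward as they close: fully open they stand 13 mm farther back than shut.
Start: joints at [1.026, 0.351, 1.652, -0, 1.139, -0.085], TCP at [0.244, 0.493, 0.248] pointing down, gripper open.
Joint ranges: [-2.75, 2.75], [-0.79, 2.1], [0.01, 2.65], [-1.57, 4.71], [0.07, 3.14], [-2.87, 2.87]. Speed limits (rad/s): [2.22, 2.22, 2.79, 3.14, 3.14, 3.14].

## Interface

Orientations are given as [roll, pitch, yaw] about the fixed x, y, z axes, in that order (R = Rz(yaw) Ry(pitch) Rx(roll)).
In Python, from rig import arm, vision, job_done gives the robot as it stands.
- The arm moves only by the shell command python3 -m creep 'ROWS' [FORCE]. ROWS is JSON, a list that holds one entry, the list of rows, each a list of 5 numbers: the gripper command: -1 is fully open, 1 is shut, values between are in proportion, then the shift along the tool's x, y, z in m, then the turn about the tool's z in degrees. In form: [[[gripper, tx, ty, tz, twist], ...]]. A call has 1 to 8 rows; each row is the pose to reach, as a shift and turn from the pose commanded when the call began, along the tool's axes at that moment; what a row does not reach only later rows make up. A row lasts 1/10 s, in which the tool goes at most 50 mm and 8.59 degrees, less where a joint would pass 70% of its speed; a pose out of reach is approached as far as the arm can. A call with a gripper value outside its range is refused whole. The fingers move at their own pace and stop on an object; FORCE is the grip in N (left out, the last holds). Time passes only in rows, so rows that repeat a pose let the fingers close. It gives the time, the measured TCP pose, the force and the opening at its end, in the units of the state.
- arm.read_state(): the state, without advancing time (a new reading comes with each control period).
- vision.read_camera(name): name is "scene" or "top" or "wrist"; returns a dict with "color" (400x640x3 uint8, red, green, blue), "depth" (400x640 float32, m along the optical axis (not along the pixel's ray), 0 where there is no reading), "intrinsics" (3x3 intrinsics, pixels), "extrinsics" (4x4, takes a point from world to camera coordinates). Camera axes: x right, y up, looking along -z (the intrinsics and any distortion apply to the point x, -y, -z); pixel columns grow to the right and rows downward; lengths in m; the calibration is good to about 2 mm. A picture is of the moment at which its call begins.
- job_done(): hands the job in, once; it reports no verdict.
The state is a dict: "time": time; "joint_positions": joint angles; "joint_vel": joint speeds; "effort": joint torques, N m; "tool_pos": TCP position; "ee_rot": TCP orientation; "force": force on the tool from outside, world axes, zero at the start; "torque": the same for the moment, N m; "grip_width": finger opening in m.
Only numpy, scipy, OpenCV 4.12 (cv2) and the standard library are available. Lean on these libraries where they do the work, as an engineer would, in place of code of your own. Each camera call takes 0.05 s, during which the arm holds its last target.

## Working session

There is one attempt and no reset: what is moved stays moved. The work goes in short steps, Python scripts to look and compute and a shell command to move; the robot and the scene stay as the last step left them, time stands still between calls to the robot, and variables do not carry over. Pictures are saved under pics/ and viewed, and the job is handed in when it is done.

```bash
ls; mkdir -p pics
python3 - <<'E'
from rig import arm, vision
import cv2,numpy as np
s=arm.read_state(); print({k:np.round(v,4).tolist() for k,v in s.items()}, arm.nose_length)
for n in ["scene","top","wrist"]:
    c=vision.read_camera(n); np.savez(f"{n}0.npz",**c)
    cv2.imwrite(f"pics/{n}0.png",c["color"][:,:,::-1]); print(n,c["intrinsics"].tolist(),np.round(c["extrinsics"],4).tolist())
E
```

```text
pics
{'time': 0.0, 'joint_positions': [1.0264, 0.3513, 1.6524, -0.0, 1.1391, -0.0846], 'joint_vel': [-0.0003, 0.001, 0.0019, -0.0025, -0.001, 0.0002], 'effort': [0.0006, -50.61, -29.1411, -0.0001, 0.0044, -0.0001], 'tool_pos': [0.2439, 0.4926, 0.2477], 'ee_rot': [-3.1404, -0.0001, 2.6818], 'force': [0.4765, 0.1539, 0.0762], 'torque': [-0.005, -0.0312, -0.0104], 'grip_width': 0.0851} 0.017
scene [[436.34345418749547, 0.0, 322.3656720862708], [0.0, 436.34345418749547, 197.27061600662068], [0.0, 0.0, 1.0]] [[0.6906, -0.7233, 0.0006, -0.4021], [0.4195, 0.4012, 0.8143, -0.2994], [-0.5892, -0.5621, 0.5805, -1.0851], [0.0, 0.0, 0.0, 1.0]]
top [[497.9722834247442, 0.0, 320.00688166510616], [0.0, 497.9722834247442, 200.35606331379677], [0.0, 0.0, 1.0]] [[0.028, -0.9995, -0.0108, -0.0314], [0.997, 0.0272, 0.0727, -0.5879], [-0.0724, -0.0128, 0.9973, -1.62], [0.0, 0.0, 0.0, 1.0]]
wrist [[302.7629058024967, 0.0, 317.50854141937026], [0.0, 302.7629058024967, 197.98178819500245], [0.0, 0.0, 1.0]] [[0.4437, 0.8962, -0.0006, -0.5491], [-0.8539, 0.4226, -0.3038, 0.0408], [-0.272, 0.1353, 0.9527, -0.382], [0.0, 0.0, 0.0, 1.0]]
```

View pics/scene0.png

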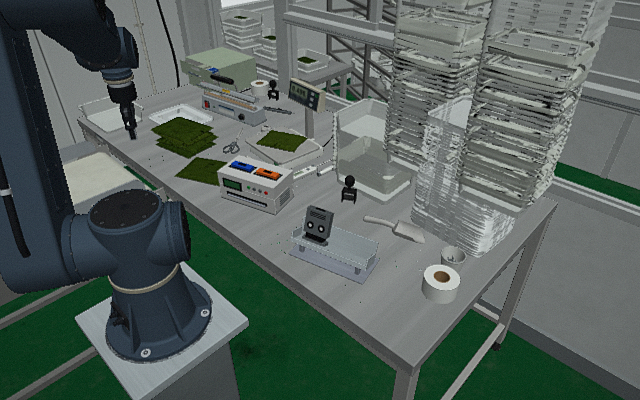

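View pics/top0.png

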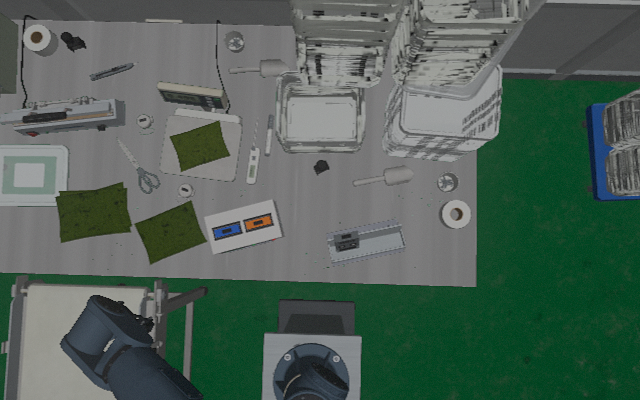

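View pics/wrist0.png

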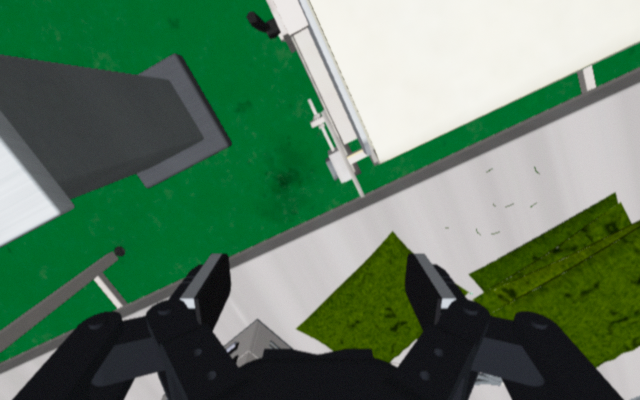

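The overview shows the coder at top px (243,227) with blue on the left and orange on the right. The rack is at (366,242), with grey at its left end. Next I'll deproject and take enlarged crops.

```bash
cat > h.py <<'E'
import numpy as np,cv2
def load(n): return dict(np.load(n))
def world(c):
    d=c["depth"];K=c["intrinsics"];v,u=np.mgrid[:400,:640]
    x=(u-K[0,2])/K[0,0]*d; y=(v-K[1,2])/K[1,1]*d
    P=np.stack([x,-y,-d],-1); E=np.asarray(c["extrinsics"])
    return (P-E[:3,3])@E[:3,:3]
def proj(c,p):
    E=c["extrinsics"];K=c["intrinsics"];q=np.atleast_2d(p)@E[:3,:3].T+E[:3,3]
    return np.stack([K[0,0]*q[:,0]/-q[:,2]+K[0,2],K[1,1]*q[:,1]/q[:,2]+K[1,2]],1)
def crop(c,x0,y0,x1,y1,f,name):
    cv2.imwrite(name,cv2.resize(c["color"][y0:y1,x0:x1,::-1],None,fx=f,fy=f,interpolation=cv2.INTER_CUBIC))
E
python3 - <<'E'
from h import *
t=load("top0.npz");s=load("scene0.npz")
a=cv2.resize(t["color"][190:270,200:290,::-1],None,fx=4,fy=4,interpolation=2);b=cv2.resize(t["color"][210:270,320:410,::-1],None,fx=4,fy=4,interpolation=2)
cv2.imwrite("pics/topc.png",np.vstack([a,b]))
crop(s,210,150,390,290,4,"pics/scenec.png")
for n,c in (("top",t),("scene",s)):
    W=world(c); hsv=cv2.cvtColor(c["color"],cv2.COLOR_RGB2HSV)
    for nm,lo,hi in (("or",(5,150,100),(20,255,255)),("bl",(100,120,60),(125,255,255))):
        m=cv2.inRange(hsv,lo,hi)>0
        m&=(W[...,2]>.08)&(W[...,2]<.16)&(W[...,0]>0.2)&(W[...,0]<.7)&(abs(W[...,1])<.5)
        P=W[m]; vu=np.argwhere(m)
        print(n,nm,m.sum(),vu.min(0),vu.max(0),P.mean(0).round(4),np.median(P[:,2]).round(4))
        r=cv2.minAreaRect(P[:,:2].astype(np.float32)*1000);print(r)
E
```

```text
top or 147 [216 246] [228 270] [0.5082 0.1723 0.1215] 0.1217
((508.4557800292969, 172.4895782470703), (23.530712127685547, 75.0516357421875), 16.27842903137207)
top bl 161 [225 214] [237 239] [0.4798 0.2692 0.1208] 0.121
((480.57440185546875, 271.19171142578125), (25.85466194152832, 79.70266723632812), 16.66498374938965)
scene or 117 [168 256] [178 278] [0.5051 0.1711 0.1189] 0.1194
((507.1907043457031, 174.86354064941406), (28.204238891601562, 76.54632568359375), 17.993602752685547)
scene bl 123 [161 231] [171 253] [0.477  0.2666 0.1183] 0.1192
((478.5257873535156, 278.6414794921875), (29.903600692749023, 93.15435028076172), 14.555318832397461)
```

Run:
```python
from h import *
t=load("top0.npz")
W=world(t)
for v in range(215,272,4): print(v,[tuple((W[v,u]*1000).round().astype(int).tolist()) for u in (345,365,385)])
print()
for u in range(205,290,6): print(u,(W[225,u]*1000).round().astype(int).tolist())
```

```text
215 [(544, -100, -5), (545, -166, 1), (547, -231, 8)]
219 [(530, -100, 1), (532, -166, -2), (534, -233, 0)]
223 [(517, -100, 1), (518, -166, 10), (520, -232, 6)]
227 [(504, -100, 1), (505, -166, 7), (505, -223, 81)]
231 [(490, -100, 8), (492, -166, 12), (493, -225, 69)]
235 [(477, -96, 124), (479, -162, 68), (481, -230, 33)]
239 [(464, -96, 135), (466, -165, 37), (468, -230, 29)]
243 [(452, -97, 111), (453, -165, 32), (455, -229, 42)]
247 [(439, -99, 73), (440, -165, 42), (442, -229, 44)]
251 [(425, -101, 38), (427, -165, 43), (429, -227, 61)]
255 [(412, -101, 33), (415, -164, 59), (415, -235, 2)]
259 [(400, -101, 56), (400, -168, 10), (401, -236, -4)]
263 [(385, -103, 3), (387, -169, -1), (388, -236, -5)]
267 [(372, -104, -1), (373, -170, -1), (375, -236, -1)]
271 [(358, -104, -1), (361, -170, 4), (362, -235, 3)]

205 [497, 366, -1]
211 [496, 322, 106]
217 [496, 302, 110]
223 [497, 283, 114]
229 [497, 264, 112]
235 [498, 244, 122]
241 [499, 227, 111]
247 [499, 207, 123]
253 [499, 189, 115]
259 [500, 170, 122]
265 [501, 153, 105]
271 [501, 134, 113]
277 [502, 115, 110]
283 [504, 106, 2]
289 [505, 86, -2]
```

View pics/topc.png

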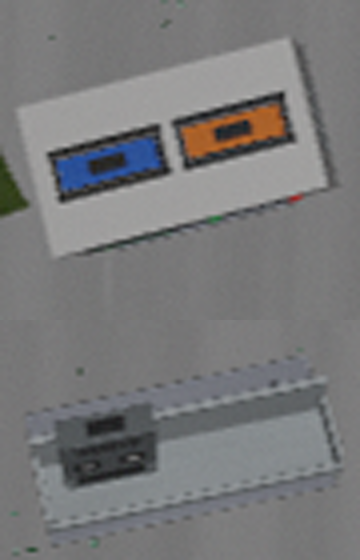

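View pics/scenec.png

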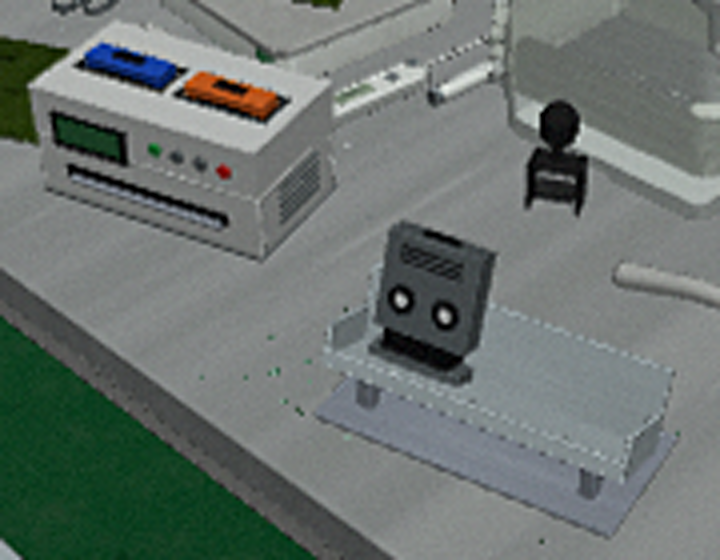

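```bash
cat >> h.py <<'E'
def onz(c,uv,z):
    K=c["intrinsics"];E=c["extrinsics"];R=E[:3,:3];o=-R.T@E[:3,3]
    d=R.T@np.array([(uv[0]-K[0,2])/K[0,0],-(uv[1]-K[1,2])/K[1,1],-1]); return o+d*(z-o[2])/d[2]
def rackT(x,y,yaw):
    cy,sy=np.cos(yaw),np.sin(yaw);t=np.radians(20)
    R=np.array([[cy,-sy,0],[sy,cy,0],[0,0,1]])@np.array([[np.cos(t),0,np.sin(t)],[0,1,0],[-np.sin(t),0,np.cos(t)]])
    return R,np.array([x,y,.03])
def coderT(x,y,yaw):
    cy,sy=np.cos(yaw),np.sin(yaw)
    return np.array([[cy,-sy,0],[sy,cy,0],[0,0,1]]),np.array([x,y,0.])
E
python3 - <<'E'
from h import *
from scipy.optimize import least_squares
t=load("top0.npz");s=load("scene0.npz")
for c,uv in ((t,(332.5,265)),(t,(405.8,251.3)),(t,(326.3,233)),(t,(396.3,218)),(s,(288.8,253)),(s,(362,283.7)),(s,(379.5,258.8))): print((onz(c,uv,.005)*1000).round(1)[:2])
P=[]
for c in (t,s):
    W=world(c).reshape(-1,3); m=(W[:,0]>.40)&(W[:,0]<.52)&(W[:,1]<-.135)&(W[:,1]>-.235)&(W[:,2]>.018)&(W[:,2]<.09)
    P.append(W[m]); print(m.sum())
def res(p,Q):
    R,o=rackT(p[0],-.16,p[1]); q=(Q-o)@R
    return np.minimum(abs(q[:,2]),abs(q[:,0]))
for Q in (P[0],P[1],np.vstack(P)):
  best=None
  for y0 in (0,.1,.2,.3):
    r=least_squares(res,[.455,y0],args=(Q,),loss="soft_l1",f_scale=.003)
    if best is None or r.cost<best.cost: best=r
  print(best.x,np.degrees(best.x[1]),np.median(res(best.x,Q)))
E
```

```text
[377.3 -62. ]
[ 429.  -302.4]
[481.9 -38.8]
[ 538.  -269.3]
[376.4 -61.5]
[ 430.3 -292.1]
[ 539.4 -267.1]
743
1116
[0.46481701 0.2297954 ] 13.16630653441498 0.0022266702248559846
[0.46538005 0.25288732] 14.489376163528222 0.0015730934205851694
[0.46522594 0.24685044] 14.143488126892693 0.0018947075078272206
```

```bash
cat > ov.py <<'E'
from h import *
def draw(c,T,polys,box,f,name):
    R,o=T; x0,y0,x1,y1=box
    im=cv2.resize(c["color"][y0:y1,x0:x1,::-1],None,fx=f,fy=f,interpolation=2)
    for P in polys:
        q=(proj(c,np.array(P)@R.T+o)-[x0,y0]+.5)*f
        cv2.polylines(im,[np.round(q).astype(int)],False,(0,0,255),1)
    return im
rk=[[(-.05,-.116,0),(-.05,.116,0)],[(0,-.116,0),(0,.116,0)],[(0,-.116,0),(0,-.116,.06),(0,.116,.06),(0,.116,0)],[(0,-.116,.027),(-.05,-.116,.027),(-.05,-.116,0)],[(0,.116,.027),(-.05,.116,.027),(-.05,.116,0)],
 [(-.024,.028,.1),(-.024,.104,.1),(0,.104,.1),(0,.028,.1),(-.024,.028,.1),(-.024,.028,0),(-.024,.104,0),(-.024,.104,.1)]]
def bx(a,b,c,d,z):return [(a,c,z),(b,c,z),(b,d,z),(a,d,z),(a,c,z)]
cd=[bx(-.06,.06,-.11,.11,.11),bx(-.06,.06,-.11,.11,0),bx(-.012,.012,-.088,-.012,.12),bx(-.012,.012,.012,.088,.12)]
E
python3 - <<'E'
from ov import *
t=load("top0.npz");s=load("scene0.npz")
r=rackT(.466,-.163,np.radians(13.5)); k=coderT(.4945,.2218,np.radians(16.3))
cv2.imwrite("pics/o1.png",np.vstack([draw(t,k,cd,(200,190,300,265),6,0),draw(t,r,rk,(315,205,415,230+40),6,0)][:1]))
cv2.imwrite("pics/o2.png",draw(t,r,rk,(315,205,415,270),7,0))
cv2.imwrite("pics/o3.png",draw(s,r,rk,(280,190,390,290),6,0))
cv2.imwrite("pics/o4.png",draw(s,k,cd,(210,150,300,220),7,0))
E
```

```text
(no output)
```

View pics/o1.png

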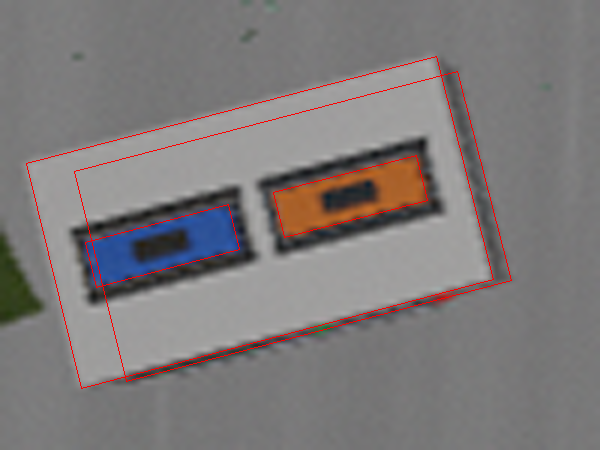

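View pics/o2.png

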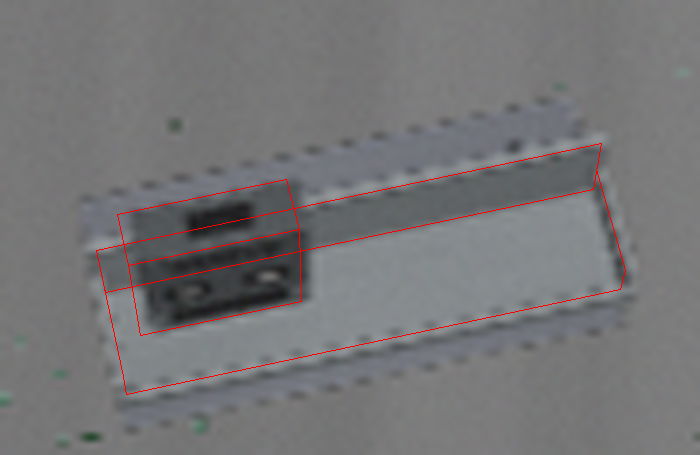

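View pics/o3.png

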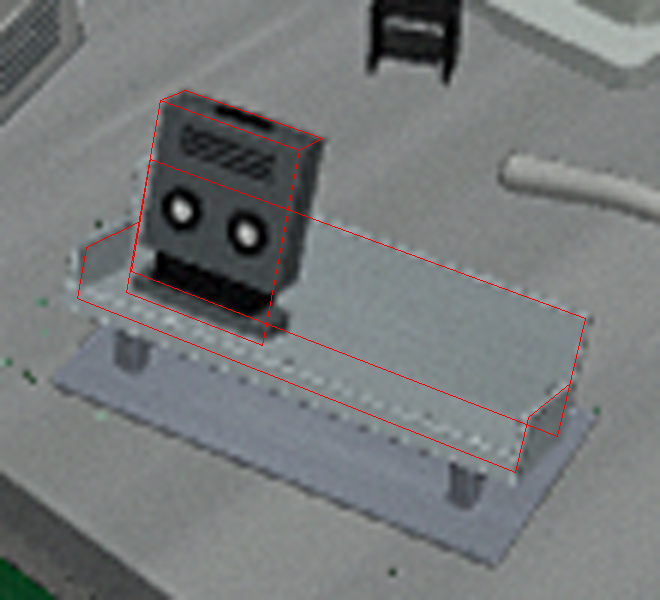

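View pics/o4.png

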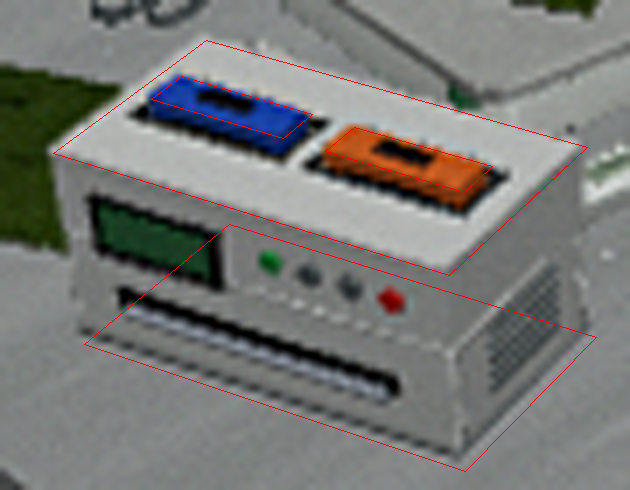

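The overlays fit within about a pixel, with the coder at (.4945,.2218), yaw 16.3° and the rack corner at (.466,-.163), yaw about 13.5°. I'll move above orange with the jaws shut and the jaw axis along the cassette's width.

```bash
cat > d.py <<'E'
import sys,numpy as np
from rig import arm
from scipy.spatial.transform import Rotation as Rn
def delta(tgt,yaw):
    s=arm.read_state();R=Rn.from_euler("xyz",s["ee_rot"]).as_matrix()
    d=R.T@(np.array(tgt)-s["tool_pos"]); cur=np.degrees(np.arctan2(R[1,0],R[0,0]))
    tw=-((yaw-cur+180)%360-180)
    print("t",round(s["time"],2),"pos",np.round(s["tool_pos"],4),"yaw",round(cur,2),"F",np.round(s["force"],1),"w",round(s["grip_width"],4),"q",np.round(s["joint_positions"],2)); print("delta",(d*1000).round(1),"twist",round(tw,2))
if __name__=="__main__": delta([float(v) for v in sys.argv[1:4]],float(sys.argv[4]))
E
python3 -m creep '[[[1,-0.04,-0.018,0.005,-5],[1,-0.085,-0.038,0.01,-12],[1,-0.13,-0.058,0.015,-18],[1,-0.175,-0.078,0.02,-24],[1,-0.22,-0.098,0.025,-30],[1,-0.265,-0.118,0.03,-36],[1,-0.31,-0.138,0.035,-42.6],[1,-0.35,-0.156,0.04,-42.6]]]' 20; python3 d.py .5085 .1738 .165 196.3
```

```text
time: 0.95
tool_pos: [0.4896, 0.1957, 0.2081]
ee_rot: [-3.142, 0.0, -2.854]
force: [0.3, 0.1, 0.4]
grip_width: 0.0004
t 0.95 pos [0.4896 0.1957 0.2081] yaw -163.54 F [0.3 0.1 0.4] w 0.0004 q [ 0.29  0.36  1.75 -0.    1.03 -1.57]
delta [-11.9 -26.4  43.1] twist 0.16
```

```bash
python3 -m creep '[[[1,-0.006,-0.014,0.01,0],[1,-0.011,-0.026,0.02,0],[1,-0.011,-0.026,0.02,0],[1,-0.011,-0.026,0.02,0]]]'
python3 - <<'E'
from rig import vision
from h import *
for n in ("wrist","top"):
    c=vision.read_camera(n); np.savez(n+"1.npz",**c)
crop(c,200,170,300,245,8,"pics/top1.png"); w=load("wrist1.npz"); crop(w,0,0,640,400,1,"pics/wrist1.png")
from d import delta; delta([.5085,.1738,.14],196.3)
print(proj(w,[[.5085,.1738,.12]]))
E
```

```text
time: 1.35
tool_pos: [0.5056, 0.1767, 0.1881]
ee_rot: [3.141, -0.001, -2.857]
force: [0.7, -0.6, 0.1]
grip_width: -0.0001
t 1.45 pos [0.5058 0.177  0.1886] yaw -163.66 F [ 0.1 -0.6 -0.2] w 0.0 q [ 0.25  0.4   1.75  0.    1.   -1.61]
delta [-1.7 -3.8 48.6] twist 0.04
[[313.37222805 221.37178863]]
```

View pics/wrist1.png

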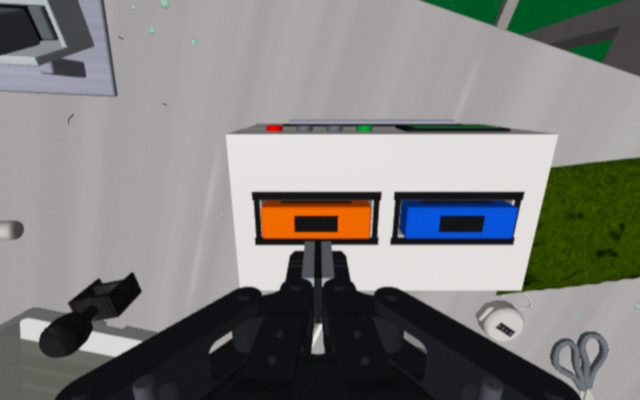

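View pics/top1.png

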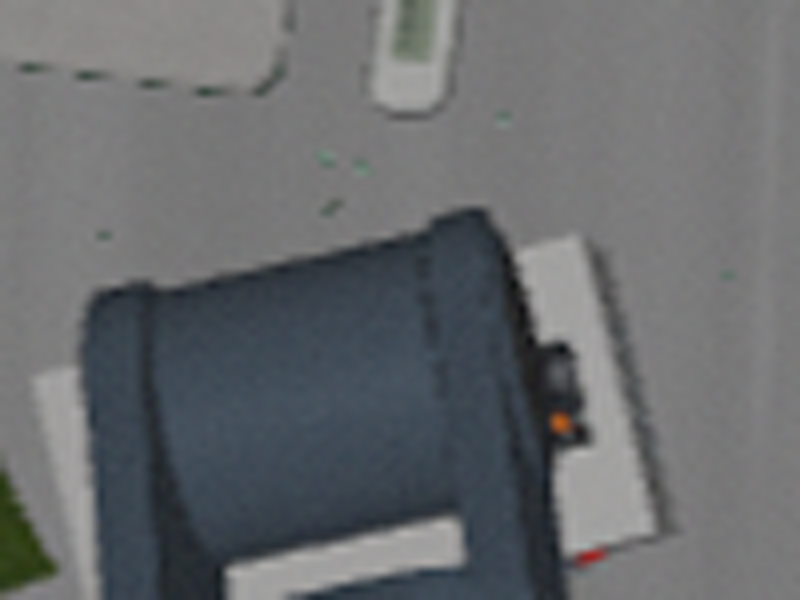

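Wrist view: orange top face spans px 262–371, with its centre at about (316,223). The shut fingers are at about (318,250), near the middle. I'll refine from this view.

Run:
```python
from h import *
w=load("wrist1.npz");hsv=cv2.cvtColor(w["color"],cv2.COLOR_RGB2HSV)
for lo,hi in (((5,150,100),(20,255,255)),((100,150,60),(125,255,255))):
    m=cv2.inRange(hsv,lo,hi); W=world(w); m[(W[...,2]<.105)]=0
    x,y,ww,h=cv2.boundingRect(m); print(x,y,ww,h)
    g=hsv[...,2]
    r=cv2.minAreaRect(np.argwhere(m)[:,::-1].astype(np.float32)); print(r, np.median(W[m>0][:,2]))
    for uv in ((x-.5,y),(x+ww-.5,y),(r[0][0],r[0][1])): print((onz(w,uv,.12)*1000).round(1))
    print("px cols at rows",[ (int(np.flatnonzero(m[v])[0]),int(np.flatnonzero(m[v])[-1])) for v in range(y+2,y+h-2,4) if m[v].any()])
```

```text
261 201 110 38
((315.5, 219.5), (37.0, 109.0), 90.0) 0.12261588033778689
[504.2 135.  120. ]
[483.2 207.1 120. ]
[506.7 174.8 120. ]
px cols at rows [(264, 368), (262, 370), (261, 370), (261, 370), (261, 370), (262, 369), (262, 369), (262, 369), (262, 369)]
399 200 119 40
((458.0, 219.5), (39.0, 118.0), 90.0) 0.12252632343871717
[477.2 225.2 120. ]
[454.4 303.1 120. ]
[478.9 270.1 120. ]
px cols at rows [(402, 506), (401, 516), (402, 517), (401, 516), (401, 515), (401, 515), (399, 514), (401, 513), (404, 512)]
```

```bash
python3 -m creep '[[[1,-0.0015,-0.003,0.015,0],[1,-0.0015,-0.003,0.03,0],[1,-0.0015,-0.003,0.041,0],[1,-0.0015,-0.003,0.046,0],[1,-0.0015,-0.003,0.046,0],[1,-0.0015,-0.003,0.046,0]]]'; python3 d.py .508 .1745 .137 196.3
python3 -m creep '[[[1,0,0,0.002,0],[1,0,0,0.004,0],[1,0,0,0.004,0]]]';python3 -m creep '[[[1,0,0,0.001,0],[1,0,0,0.002,0],[1,0,0,0.002,0]]]'
```

```text
time: 2.05
tool_pos: [0.5088, 0.1737, 0.1428]
ee_rot: [-3.142, 0.001, -2.858]
force: [0.3, -0.1, 0.1]
grip_width: 0.0002
t 2.05 pos [0.5088 0.1737 0.1428] yaw -163.73 F [ 0.3 -0.1  0.1] w 0.0002 q [ 0.24  0.46  1.78 -0.    0.9  -1.61]
delta [0.5 1.  5.8] twist -0.03
time: 2.35
tool_pos: [0.5085, 0.1734, 0.1382]
ee_rot: [3.142, -0.0, -2.858]
force: [-0.2, 0.3, 0.1]
grip_width: 0.0
time: 2.65
tool_pos: [0.5088, 0.1735, 0.1365]
ee_rot: [3.142, 0.001, -2.858]
force: [-0.6, -0.2, 3.0]
grip_width: -0.0
```

```bash
python3 -m creep '[[[1,0,0,0.002,0],[1,0,0,0.004,0],[1,0,0,0.004,0]]]'; python3 -m creep '[[[1,0,0,0.001,0],[1,0,0,0.002,0],[1,0,0,0.002,0]]]'
```

```text
time: 2.95
tool_pos: [0.5083, 0.1734, 0.1319]
ee_rot: [3.142, -0.001, -2.858]
force: [0.7, -0.1, 1.6]
grip_width: -0.0001
time: 3.25
tool_pos: [0.5094, 0.1735, 0.1312]
ee_rot: [-3.141, 0.002, -2.858]
force: [-1.3, -1.1, 12.0]
grip_width: -0.0001
```

Force jumped to 12 N at 131 mm, so the carriage is on its stop. Raising and opening.

```bash
python3 -m creep '[[[1,0,0,-0.006,0],[1,0,0,-0.015,0],[1,0,0,-0.028,0],[1,0,0,-0.04,0],[1,0,0,-0.055,0],[-1,0,0,-0.07,0],[-1,0,0,-0.07,0],[-1,0,0,-0.07,0]]]';python3 -m creep '[[[-1,0,0,0,0],[-1,0,0,0,0],[-1,0,0,0,0],[-1,0,0,0,0]]]'
python3 - <<'E'
from rig import vision
from h import *
for n in ("wrist","scene"):
    c=vision.read_camera(n); np.savez(n+"2.npz",**c)
crop(c,200,130,300,220,6,"pics/scene2.png"); w=load("wrist2.npz"); crop(w,0,0,640,400,1,"pics/wrist2.png")
W=world(w);hsv=cv2.cvtColor(w["color"],cv2.COLOR_RGB2HSV)
m=(cv2.inRange(hsv,(5,150,100),(20,255,255))>0); z=W[m][:,2]; top=m&(W[...,2]>.144); print(np.percentile(z,[10,50,90]),(W[top].mean(0)),cv2.minAreaRect((W[top][:,:2]*1000).astype(np.float32)),cv2.boundingRect(top.astype(np.uint8)))
from d import delta; delta([.508,.1745,.15],196.3)
E
```

```text
time: 4.05
tool_pos: [0.5085, 0.1734, 0.2003]
ee_rot: [-3.142, 0.0, -2.858]
force: [-0.5, 0.5, 0.3]
grip_width: 0.0432
time: 4.45
tool_pos: [0.5085, 0.1734, 0.2]
ee_rot: [3.142, -0.001, -2.858]
force: [-0.5, -0.1, 0.8]
grip_width: 0.0853
[0.12167816 0.15005887 0.15106355] [0.50578438 0.17489337 0.15086033] ((476.19793701171875, 166.53933715820312), (89.4625244140625, 74.96107482910156), 15.97701358795166) (263, 194, 119, 52)
t 4.55 pos [0.5085 0.1734 0.2001] yaw -163.74 F [-0.4 -0.4  0.5] w 0.0854 q [ 0.24  0.38  1.73  0.    1.02 -1.61]
delta [ 0.2  1.2 50.1] twist -0.04
```

View pics/wrist2.png

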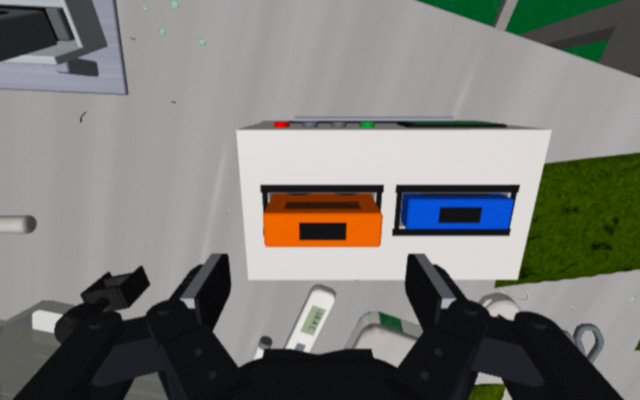

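View pics/scene2.png

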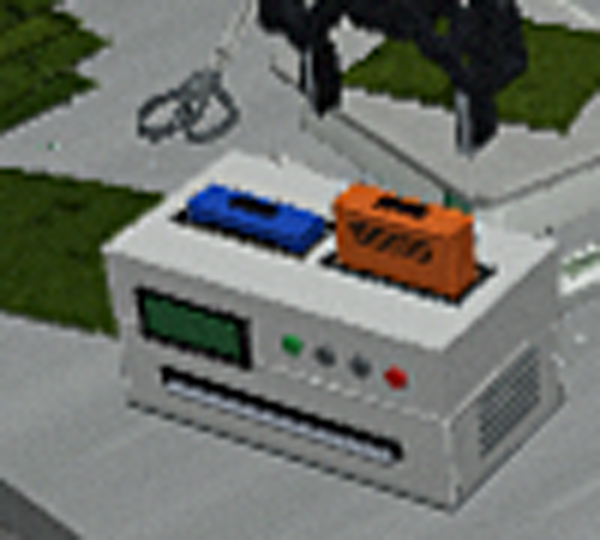

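Run:
```python
from h import *
w=load("wrist2.npz")
E=w["extrinsics"]
for v in (220,230,240):
    hsv=cv2.cvtColor(w["color"],cv2.COLOR_RGB2HSV)[v]
    o=np.flatnonzero((hsv[:,0]>3)&(hsv[:,0]<22)&(hsv[:,1]>140)); a,b=o[0]-.5,o[-1]+.5
    p,q=onz(w,(a,v),.148),onz(w,(b,v),.148); print(v,a,b,p.round(4),q.round(4),np.linalg.norm(q-p))
# row edges at col 320
for u in (280,360):
    h=cv2.cvtColor(w["color"],cv2.COLOR_RGB2HSV)[:,u]
    o=np.flatnonzero((h[:,0]>3)&(h[:,0]<22)&(h[:,1]>140)); print(u,o[0],o[-1], onz(w,(u,o[-1]+.5),.148)); print([(i,int(x)) for i,x in enumerate(h[:,2]) if 188<i<252])
# tool axis check: TCP point projected, finger tips
print(proj(w,[[.5085,.1734,.2001],[.5085,.1734,.148]]))
```

```text
220 263.5 381.5 [0.5131 0.138  0.148 ] [0.492  0.2104 0.148 ] 0.07544837070147492
230 263.5 380.5 [0.5199 0.1396 0.148 ] [0.4987 0.2122 0.148 ] 0.0756238979768162
240 264.5 379.5 [0.5266 0.1418 0.148 ] [0.5056 0.214  0.148 ] 0.0751499138097384
280 193 246 [0.52834377 0.15270921 0.148     ]
[(189, 23), (190, 25), (191, 39), (192, 81), (193, 110), (194, 119), (195, 119), (196, 117), (197, 120), (198, 117), (199, 119), (200, 116), (201, 118), (202, 117), (203, 120), (204, 121), (205, 117), (206, 120), (207, 120), (208, 119), (209, 118), (210, 120), (211, 124), (212, 146), (213, 189), (214, 218), (215, 229), (216, 234), (217, 236), (218, 236), (219, 236), (220, 236), (221, 235), (222, 236), (223, 236), (224, 236), (225, 235), (226, 235), (227, 234), (228, 235), (229, 235), (230, 235), (231, 235), (232, 234), (233, 235), (234, 234), (235, 235), (236, 235), (237, 235), (238, 234), (239, 234), (240, 234), (241, 234), (242, 233), (243, 234), (244, 233), (245, 227), (246, 214), (247, 215), (248, 219), (249, 221), (250, 217), (251, 219)]
360 193 246 [0.51361011 0.20326076 0.148     ]
[(189, 21), (190, 22), (191, 44), (192, 85), (193, 114), (194, 118), (195, 119), (196, 117), (197, 117), (198, 116), (199, 119), (200, 121), (201, 121), (202, 120), (203, 116), (204, 114), (205, 107), (206, 97), (207, 82), (208, 85), (209, 108), (210, 118), (211, 123), (212, 151), (213, 188), (214, 217), (215, 230), (216, 233), (217, 234), (218, 235), (219, 235), (220, 235), (221, 235), (222, 235), (223, 235), (224, 234), (225, 234), (226, 234), (227, 234), (228, 234), (229, 235), (230, 234), (231, 235), (232, 234), (233, 234), (234, 234), (235, 234), (236, 234), (237, 234), (238, 235), (239, 234), (240, 234), (241, 234), (242, 233), (243, 233), (244, 233), (245, 226), (246, 212), (247, 213), (248, 217), (249, 222), (250, 220), (251, 221)]
[[319.07215256 271.00788477]
 [318.6452975  227.90766311]]
```

Orange has sprung up: its top face is at wrist rows 212–245, cols 264–381, and blue is still seated. The tool axis projects to (318.6,228) against a face centre of (322,229), so I'll shift +2 mm along the jaws and descend.

```bash
python3 -m creep '[[[-1,0,0.002,0.01,0],[-1,0,0.002,0.03,0],[-1,0,0.002,0.045,0],[-1,0,0.002,0.055,0],[-1,0,0.002,0.064,0],[-1,0,0.002,0.07,0],[-1,0,0.002,0.074,0],[-1,0,0.002,0.074,0]]]'
python3 - <<'E'
from rig import vision
from h import *
for n in ("wrist","scene"):
    c=vision.read_camera(n); np.savez(n+"3.npz",**c)
crop(c,200,100,320,200,6,"pics/scene3.png"); w=load("wrist3.npz"); crop(w,0,0,640,400,1,"pics/wrist3.png")
E
```

```text
time: 5.35
tool_pos: [0.508, 0.1754, 0.126]
ee_rot: [3.142, -0.0, -2.858]
force: [-0.9, -0.2, -0.2]
grip_width: 0.0856
```

View pics/wrist3.png

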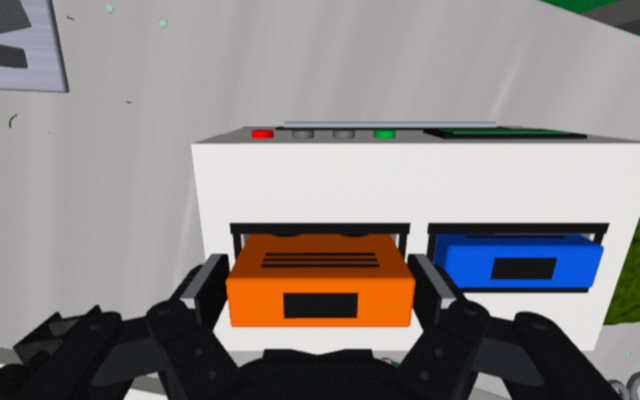

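View pics/scene3.png

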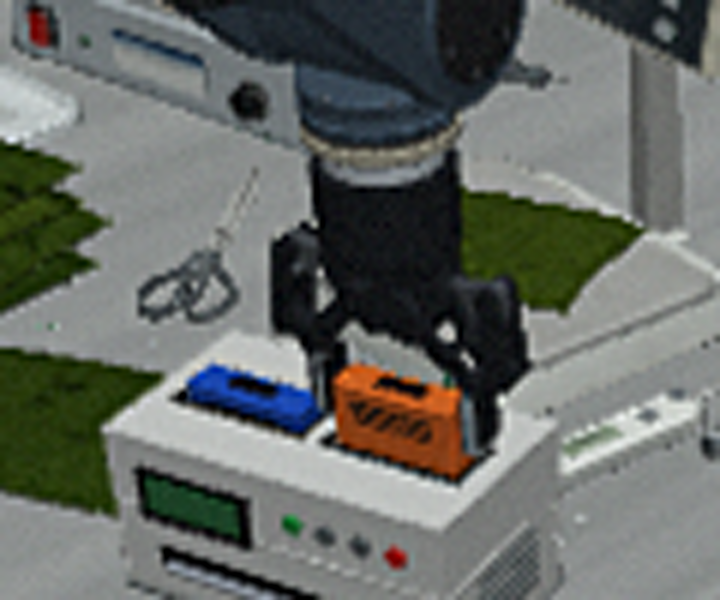

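The fingers straddle orange with clearance on both sides (orange at px 228–413, pads at 225/412). Closing.

```bash
python3 -m creep '[[[1,0,0,0,0],[1,0,0,0,0],[1,0,0,0,0],[1,0,0,0,0],[1,0,0,0,0]]]' 25;  python3 -m creep '[[[1,0,0,-0.003,0],[1,0,0,-0.008,0],[1,0,0,-0.016,0],[1,0,0,-0.024,0],[1,0,0,-0.024,0]]]'
python3 - <<'E'
from rig import vision
from h import *
c=vision.read_camera("wrist"); np.savez("wrist4.npz",**c);crop(c,0,0,640,400,1,"pics/wrist4.png")
E
```

```text
time: 5.95
tool_pos: [0.5083, 0.1754, 0.1266]
ee_rot: [-3.142, 0.001, -2.858]
force: [1.1, 0.3, 4.3]
grip_width: 0.0755
time: 6.45
tool_pos: [0.5086, 0.1755, 0.1516]
ee_rot: [-3.142, 0.002, -2.858]
force: [-0.3, -0.7, -0.9]
grip_width: 0.0755
```

View pics/wrist4.png

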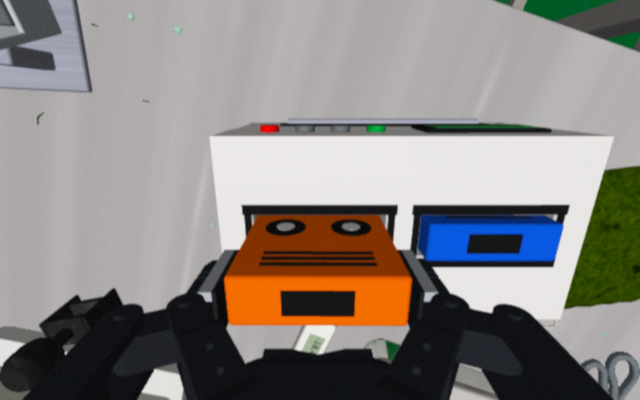

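Grasp is good: width 75.5 mm, and the cassette rose with the tool while blue stayed seated. Lifting clear.

```bash
python3 -m creep '[[[1,0,0,-0.006,0],[1,0,0,-0.018,0],[1,0,0,-0.033,0],[1,0,0,-0.05,0],[1,0,0,-0.067,0],[1,0,0,-0.08,0],[1,0,0,-0.088,0],[1,0,0,-0.09,0]]]'; python3 d.py .457 -.2115 .2415 193.5
```

```text
time: 7.3
tool_pos: [0.5083, 0.1754, 0.2412]
ee_rot: [-3.142, 0.001, -2.858]
force: [-0.1, -0.3, -1.1]
grip_width: 0.0753
t 7.3 pos [0.5083 0.1754 0.2412] yaw -163.74 F [-0.1 -0.3 -1.1] w 0.0753 q [ 0.25  0.34  1.69 -0.    1.11 -1.61]
delta [ 157.5 -357.1   -0.4] twist 2.76
```

```bash
python3 -m creep '[[[1,0.004,-0.009,0,0],[1,0.012,-0.027,0,0],[1,0.022,-0.05,0,0.5],[1,0.032,-0.073,0,1],[1,0.042,-0.095,0,1.5],[1,0.052,-0.118,0,2],[1,0.062,-0.14,0,2.5],[1,0.072,-0.163,0,2.8]]]'; python3 -m creep '[[[1,0.01,-0.023,0,0],[1,0.021,-0.048,0,0],[1,0.033,-0.075,0,0],[1,0.045,-0.102,0,0],[1,0.056,-0.127,0,0],[1,0.065,-0.147,0,0],[1,0.07,-0.16,0,0],[1,0.07,-0.16,0,0]]]'; python3 d.py .457 -.2115 .2415 193.5
```

```text
time: 8.1
tool_pos: [0.4837, -0.0027, 0.2395]
ee_rot: [3.141, -0.001, -2.907]
force: [0.0, -0.5, -1.7]
grip_width: 0.0752
time: 8.9
tool_pos: [0.4531, -0.1744, 0.2398]
ee_rot: [3.141, -0.001, -2.909]
force: [-0.1, 0.1, -1.3]
grip_width: 0.0758
t 8.9 pos [ 0.4531 -0.1744  0.2398] yaw -166.65 F [-0.1  0.1 -1.3] w 0.0758 q [-0.46  0.24  1.82 -0.    1.08 -2.27]
delta [  4.8 -37.   -1.7] twist -0.15
```

```bash
python3 -m creep '[[[1,0.002,-0.012,0,0],[1,0.004,-0.025,0,0],[1,0.005,-0.034,0,0],[1,0.005,-0.037,0,0],[1,0.005,-0.037,0,0],[1,0.005,-0.037,0,0]]]' 20
python3 - <<'E'
from rig import vision
from h import *
from d import delta
delta([.457,-.2115,.2415],193.5)
for n in ("wrist","scene","top"):
    c=vision.read_camera(n); np.savez(n+"5.npz",**c)
s=load("scene5.npz");crop(s,260,150,400,290,4,"pics/scene5.png"); w=load("wrist5.npz"); crop(w,0,0,640,400,1,"pics/wrist5.png")
E
```

```text
time: 9.5
tool_pos: [0.4574, -0.2101, 0.2402]
ee_rot: [3.141, -0.0, -2.907]
force: [0.3, 1.2, -1.3]
grip_width: 0.0756
t 9.5 pos [ 0.4574 -0.2101  0.2402] yaw -166.54 F [ 0.3  1.2 -1.3] w 0.0756 q [-0.52  0.28  1.78  0.    1.09 -2.33]
delta [ 0.7 -1.3 -1.3] twist -0.04
```

View pics/wrist5.png

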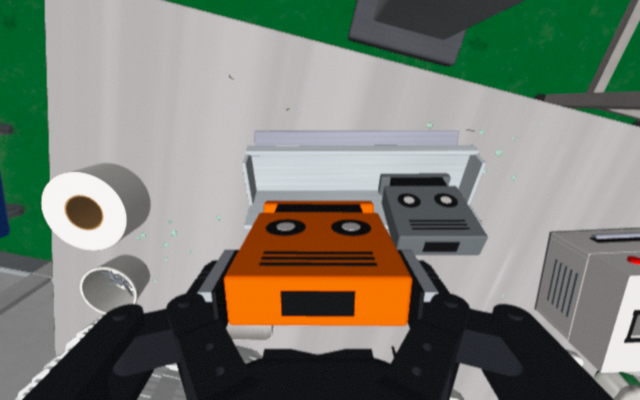

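View pics/scene5.png

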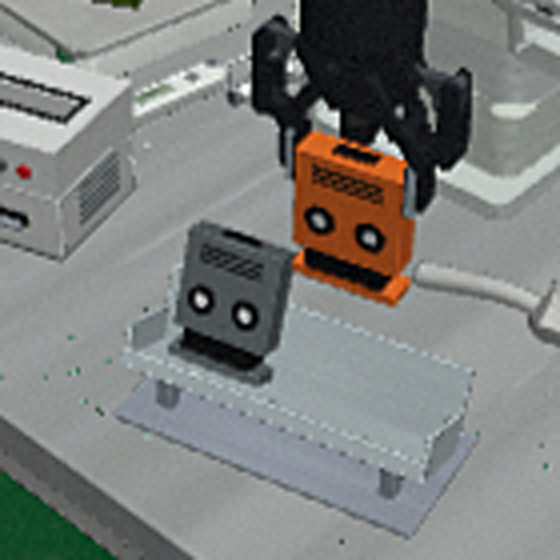

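Run:
```python
from ov import *
w=load("wrist5.npz")
cv2.imwrite("pics/o5.png",draw(w,rackT(.466,-.163,np.radians(13.5)),rk,(230,110,510,280),2.8,0))
```

```text
(no output)
```

View pics/o5.png

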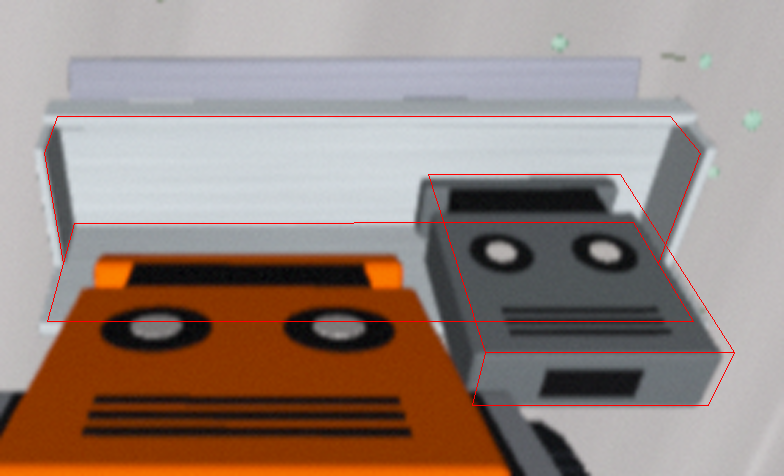

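Rack model lines up in the wrist view, with the corner line at row 223 of the crop, and grey is about 25 mm clear. Lowering to just above contact.

```bash
python3 -m creep '[[[1,0,-0.003,0.01,0],[1,0,-0.003,0.03,0],[1,0,-0.003,0.05,0],[1,0,-0.003,0.07,0],[1,0,-0.003,0.088,0],[1,0,-0.003,0.102,0],[1,0,-0.003,0.11,0],[1,0,-0.003,0.112,0]]]'; python3 -m creep '[[[1,0,0,0.002,0],[1,0,0,0.004,0],[1,0,0,0.004,0]]]';python3 -m creep '[[[1,0,0,0.001,0],[1,0,0,0.002,0],[1,0,0,0.002,0]]]'
```

```text
time: 10.45
tool_pos: [0.4577, -0.2131, 0.1273]
ee_rot: [3.141, -0.001, -2.907]
force: [0.6, -0.1, -0.9]
grip_width: 0.076
time: 10.75
tool_pos: [0.4583, -0.2134, 0.1245]
ee_rot: [-3.141, 0.0, -2.907]
force: [-0.3, -0.2, -1.2]
grip_width: 0.0755
time: 11.05
tool_pos: [0.4581, -0.2133, 0.1223]
ee_rot: [-3.142, 0.0, -2.907]
force: [0.1, 0.4, -1.3]
grip_width: 0.0753
```

```bash
python3 -m creep '[[[1,0,0,0.001,0],[1,0,0,0.002,0],[1,0,0,0.002,0]]]';python3 -m creep '[[[1,0,0,0.001,0],[1,0,0,0.0015,0],[1,0,0,0.0015,0]]]'
python3 - <<'E'
from rig import vision
from h import *
c=vision.read_camera("scene");np.savez("scene6.npz",**c);crop(c,270,150,400,280,4.6,"pics/scene6.png")
E
```

```text
time: 11.35
tool_pos: [0.4582, -0.2133, 0.1203]
ee_rot: [-3.142, 0.0, -2.907]
force: [-0.5, -1.0, -1.6]
grip_width: 0.0754
time: 11.65
tool_pos: [0.459, -0.2132, 0.1195]
ee_rot: [-3.141, 0.002, -2.907]
force: [2.0, 3.7, 5.9]
grip_width: 0.0754
```

View pics/scene6.png

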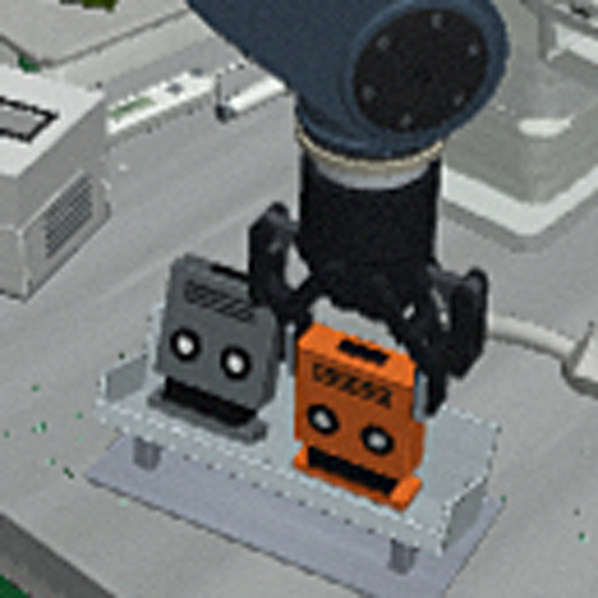

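Touchdown at the predicted height (about 7 N, front bottom edge on the shelf). Now I'll tilt it by moving back along the arc while it pivots between the pads.

```bash
python3 -m creep '[[[1,-0.002,0,0,0],[1,-0.004,0,0.0005,0],[1,-0.006,0,0.001,0],[1,-0.008,0,0.0015,0],[1,-0.008,0,0.0015,0]]]';python3 -m creep '[[[1,-0.002,0,0.0005,0],[1,-0.004,0,0.001,0],[1,-0.006,0,0.0015,0],[1,-0.008,0,0.002,0],[1,-0.008,0,0.002,0]]]'
python3 - <<'E'
from rig import vision
from h import *
for n in ("wrist","scene"):
    c=vision.read_camera(n); np.savez(n+"7.npz",**c)
s=load("scene7.npz");crop(s,270,150,400,280,4.6,"pics/scene7.png"); w=load("wrist7.npz"); crop(w,0,0,640,400,1,"pics/wrist7.png")
E
```

```text
time: 12.2
tool_pos: [0.4662, -0.2114, 0.1171]
ee_rot: [-3.142, 0.0, -2.907]
force: [0.7, 1.0, -0.3]
grip_width: 0.0755
time: 12.7
tool_pos: [0.4733, -0.2094, 0.1154]
ee_rot: [3.141, -0.002, -2.906]
force: [-4.2, -0.5, 6.1]
grip_width: 0.0759
```

View pics/scene7.png

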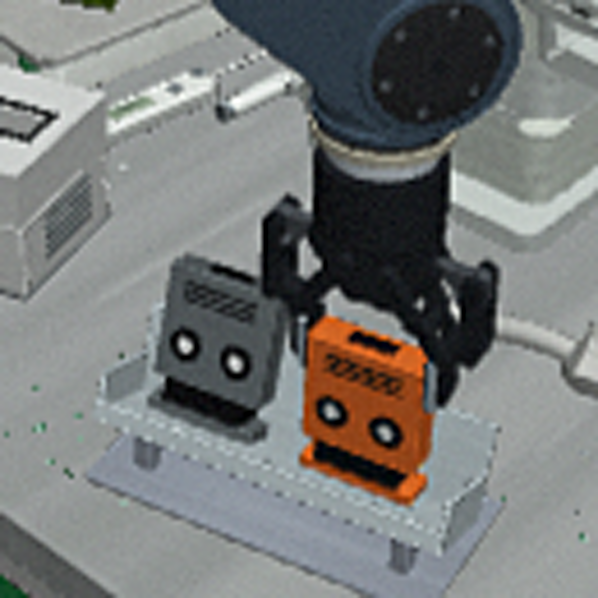

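View pics/wrist7.png

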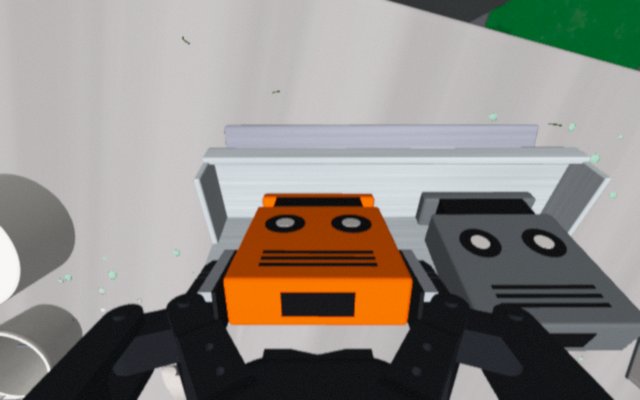

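It mostly slid back and tilted only a little. The foot is now against the backstop (–4 N in x). Continuing rearward and down should rotate it, so I'll watch the force.

```bash
python3 -m creep '[[[1,-0.002,0,0.0005,0],[1,-0.004,0,0.001,0],[1,-0.006,0,0.0015,0],[1,-0.006,0,0.0015,0]]]';python3 -m creep '[[[1,-0.002,0,0.0005,0],[1,-0.004,0,0.001,0],[1,-0.006,0,0.0017,0],[1,-0.006,0,0.0017,0]]]'
python3 - <<'E'
from rig import vision
from h import *
for n in ("wrist",):
    c=vision.read_camera(n); np.savez(n+"8.npz",**c)
w=load("wrist8.npz"); crop(w,0,0,640,400,1,"pics/wrist8.png")
E
```

```text
time: 13.2
tool_pos: [0.4792, -0.2081, 0.1139]
ee_rot: [3.141, -0.001, -2.906]
force: [-3.4, -0.3, 6.7]
grip_width: 0.0755
time: 13.6
tool_pos: [0.4851, -0.2067, 0.112]
ee_rot: [3.141, -0.001, -2.907]
force: [-3.7, 0.1, 3.9]
grip_width: 0.0754
```

View pics/wrist8.png

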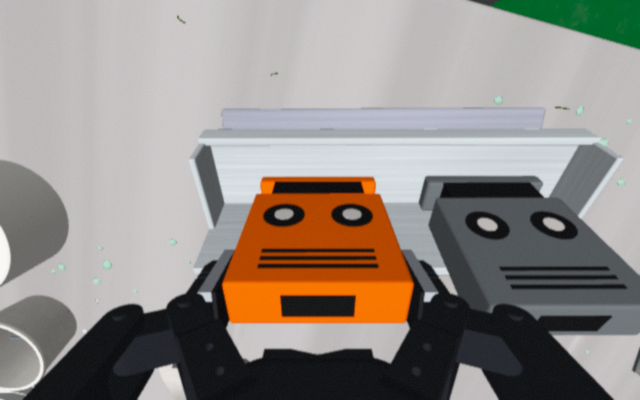

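It is pivoting now: the foot row went from 195 to 178 while the top edge stayed put, with forces at 4–7 N. About 11 mm to go.

```bash
python3 -m creep '[[[1,-0.002,0,0.0007,0],[1,-0.004,0,0.0015,0],[1,-0.006,0,0.0025,0],[1,-0.006,0,0.0025,0]]]';python3 -m creep '[[[1,-0.002,0,0.001,0],[1,-0.004,0,0.0017,0],[1,-0.004,0,0.0017,0]]]'
python3 - <<'E'
from rig import vision
from h import *
for n in ("wrist","scene"):
    c=vision.read_camera(n); np.savez(n+"9.npz",**c)
s=load("scene9.npz");crop(s,270,150,400,280,4.6,"pics/scene9.png"); w=load("wrist9.npz"); crop(w,0,0,640,400,1,"pics/wrist9.png")
E
```

```text
time: 14.05
tool_pos: [0.4915, -0.2053, 0.1094]
ee_rot: [-3.142, 0.0, -2.907]
force: [-2.7, -0.2, 3.5]
grip_width: 0.0754
time: 14.35
tool_pos: [0.4953, -0.2044, 0.1077]
ee_rot: [-3.142, 0.0, -2.907]
force: [-3.0, -1.3, 1.8]
grip_width: 0.0755
```

View pics/wrist9.png

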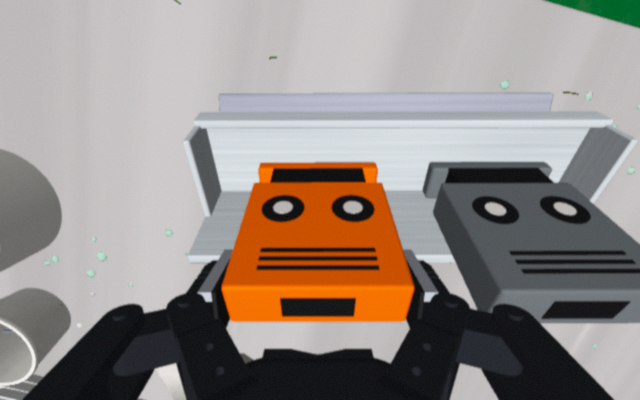

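View pics/scene9.png

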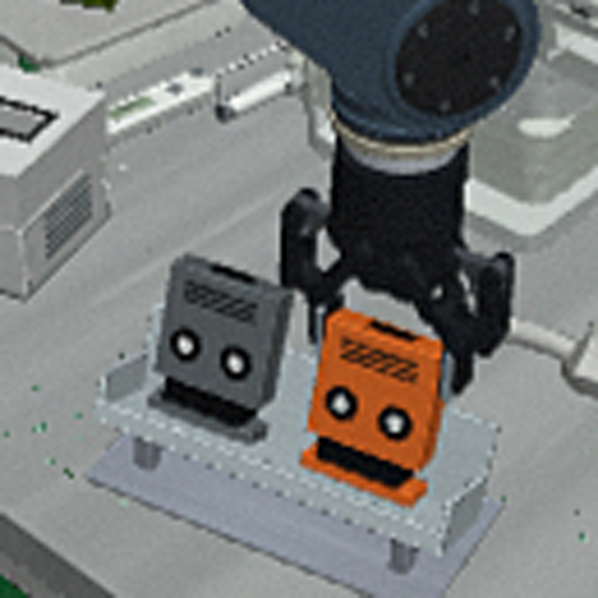

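```bash
python3 -m creep '[[[1,-0.001,0,0.0005,0],[1,-0.002,0,0.0008,0],[1,-0.002,0,0.0008,0]]]';python3 -m creep '[[[1,-0.001,0,0.0005,0],[1,-0.002,0,0.0008,0],[1,-0.002,0,0.0008,0]]]'
python3 - <<'E'
from rig import vision
from h import *
for n in ("wrist",):
    c=vision.read_camera(n); np.savez(n+"10.npz",**c)
    hsv=cv2.cvtColor(c["color"],cv2.COLOR_RGB2HSV); W=world(c)
    th=np.radians(13.5)
    x=np.array([np.cos(th),np.sin(th),0])
    for nm,sl in (("orange",(slice(180,280),slice(255,390))),("grey",(slice(180,290),slice(460,610)))):
        P=W[sl].reshape(-1,3); 
        # rough plane, robust: RANSAC-ish by iterative trim
        for i in range(6):
            A=np.c_[P@x-.4,P[:,2],np.ones(len(P))]; 
            co,*_=np.linalg.lstsq(A[:,1:],A[:,0],rcond=None); r=abs(A[:,0]-A[:,1:]@co); P=P[r<max(.003,np.percentile(r,85))]
        print(nm,"tilt",np.degrees(np.arctan(co[0])),len(P))
w=load("wrist10.npz"); crop(w,0,0,640,400,1,"pics/wrist10.png")
E
```

```text
time: 14.75
tool_pos: [0.497, -0.2039, 0.107]
ee_rot: [3.142, -0.0, -2.907]
force: [-4.2, -1.3, 3.2]
grip_width: 0.0758
time: 15.05
tool_pos: [0.4984, -0.2036, 0.1065]
ee_rot: [3.141, -0.002, -2.907]
force: [-10.1, -2.1, 9.4]
grip_width: 0.0755
orange tilt 20.565343524053006 11475
grey tilt 20.31947306604081 11632
```

View pics/wrist10.png

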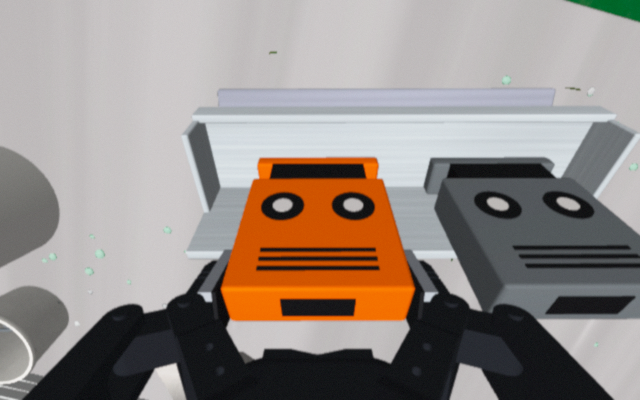

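Orange now tilts 20.6° against grey's 20.3°, and the force stepped to 10 N, so it is flat on the backstop. I'll ease the push slightly and open.

```bash
python3 -m creep '[[[1,0.0007,0,-0.0003,0],[-0.82,0.0007,0,-0.0003,0],[-0.85,0.0007,0,-0.0003,0],[-0.9,0.0007,0,-0.0003,0],[-0.95,0.0007,0,-0.0003,0],[-1,0.0007,0,-0.0003,0],[-1,0.0007,0,-0.0003,0],[-1,0.0007,0,-0.0003,0]]]'
python3 - <<'E'
from rig import vision
from h import *
c=vision.read_camera("wrist"); crop(c,0,0,640,400,1,"pics/wrist11.png")
E
```

```text
time: 15.9
tool_pos: [0.4983, -0.2037, 0.1066]
ee_rot: [-3.142, 0.0, -2.907]
force: [-0.1, -0.5, -0.4]
grip_width: 0.0853
```

View pics/wrist11.png

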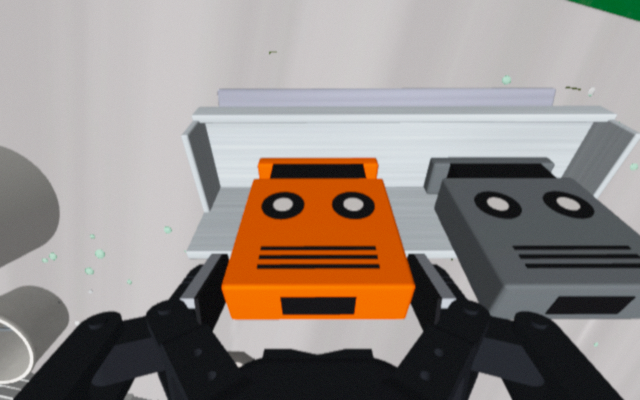

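Released with the force at zero, and the cassette hasn't moved. Backing straight up.

```bash
python3 -m creep '[[[-1,0,0,-0.003,0],[-1,0,0,-0.008,0],[-1,0,0,-0.016,0],[-1,0,0,-0.026,0],[-1,0,0,-0.04,0],[-1,0,0,-0.06,0],[-1,0,0,-0.085,0],[-1,0,0,-0.11,0]]]'; python3 -m creep '[[[-1,0.03,0,-0.03,0],[-1,0.06,0.01,-0.05,0],[-1,0.1,0.03,-0.06,0],[-1,0.1,0.06,-0.06,0],[-1,0.1,0.09,-0.06,0],[-1,0.1,0.12,-0.06,0],[-1,0.1,0.12,-0.06,0],[-1,0.1,0.12,-0.06,0]]]'
python3 - <<'E'
from rig import vision
from ov import *
for n in ("wrist","scene","top"):
    c=vision.read_camera(n); np.savez(n+"12.npz",**c)
s=load("scene12.npz");crop(s,210,150,390,290,4,"pics/scene12.png"); w=load("wrist12.npz"); crop(w,0,0,640,400,1,"pics/wrist12.png")
crop(load("top12.npz"),190,180,430,280,3.3,"pics/top12.png")
a=load("scene0.npz")["color"];b=s["color"]
E
```

```text
time: 16.75
tool_pos: [0.4982, -0.2036, 0.2186]
ee_rot: [-3.141, 0.0, -2.907]
force: [-0.0, 0.1, -0.2]
grip_width: 0.0854
time: 17.55
tool_pos: [0.3733, -0.1101, 0.2776]
ee_rot: [-3.14, 0.001, -2.906]
force: [-0.1, 0.7, 0.3]
grip_width: 0.0853
```

View pics/scene12.png

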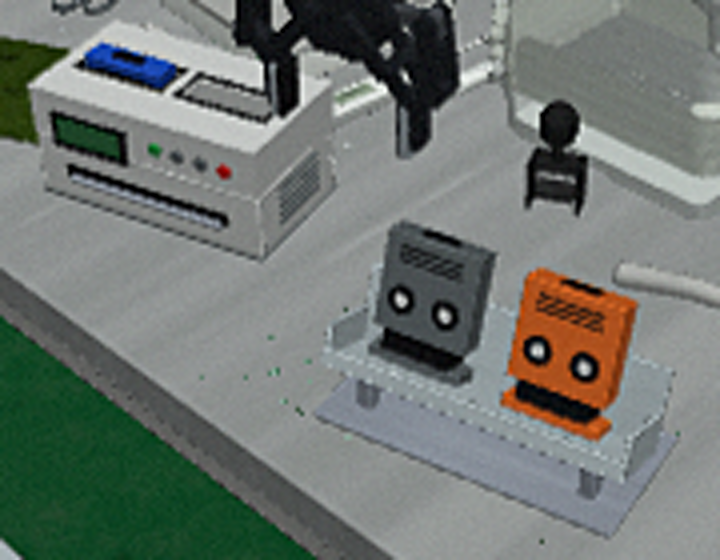

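View pics/wrist12.png

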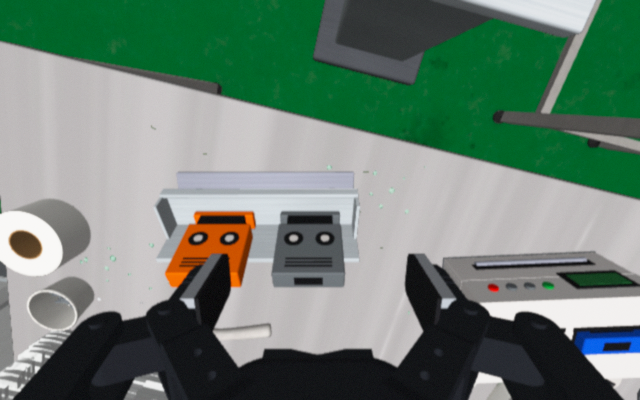

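View pics/top12.png

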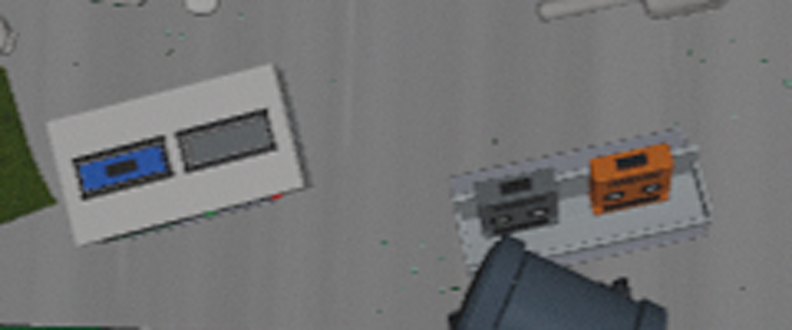

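Run:
```python
from h import *
R,o=rackT(.466,-.163,np.radians(13.5))
w=load("wrist12.npz");W=world(w)
for nm,(r,cc) in {"orange":((232,268),(188,205)),"orange2":((232,256),(205,238)),"grey":((232,272),(282,335))}.items():
    q=(W[r[0]:r[1],cc[0]:cc[1]].reshape(-1,3)-o)@R*1000; q=q[(q[:,2]>25)&(q[:,2]<105)]
    A=np.c_[q[:,1:],np.ones(len(q))];
    for i in range(5):
        co=np.linalg.lstsq(A,q[:,0],rcond=None)[0]; r_=abs(q[:,0]-A@co); k=r_<max(1.5,np.percentile(r_,90)); A,q=A[k],q[k]
    print(nm,"seat x median",np.median(q[:,0]).round(1),"dtilt about y deg",np.degrees(np.arctan(co[1])).round(2),"about z",np.degrees(np.arctan(co[0])).round(2),len(q))
a,b=load("scene0.npz")["color"].astype(int),load("scene12.npz")["color"].astype(int)
d=abs(a-b).max(2); 
print("grey diff",d[205:247,303:334].max(), "blue diff",d[158:172,230:255].max(),"stamp",d[175:203,340:358].max(),"roll",d[262:302,420:462].max(),"tub",d[245:266,440:468].max())
```

```text
orange seat x median -25.2 dtilt about y deg 0.69 about z -0.63 564
orange2 seat x median -25.1 dtilt about y deg 0.82 about z -0.76 722
grey seat x median -25.3 dtilt about y deg 0.32 about z -0.16 2070
grey diff 25 blue diff 23 stamp 25 roll 25 tub 25
```

```bash
python3 -c "
from rig import job_done
print(job_done())"
```

```text
the job is handed in; nothing more can be done
None
```

The orange cassette is out of the coder and standing on the return rack beside the grey one, leaning against the backstop. I handed the job in at about 17.7 s of the 54 s allowed.

**What I did:**
- I pressed the orange cassette down to its stop (12 N) and it sprang up when I raised the tool.
- I gripped it by its narrow sides at 25 N, eased to 20 N for the placing, and pulled it straight out.
- I lowered it until its front bottom edge touched the shelf (about 7 N). I then moved back and down so it pivoted between the pads until it lay on the backstop (about 10 N).
- I eased the push, opened the fingers and backed off. It did not visibly move on release.

**Last checks:**
- **Lean:** the orange front face is 25 mm out from the backstop, the same as grey's. Its tilt is within about 0.5° of grey's.
- **Twist:** the orange face measured 0.5–0.6° off grey about the backstop's upright axis. I took this as depth noise.
- **Surroundings:** blue is still seated, and grey, stamp, roll and tub show no change beyond image noise from the start picture. I did not compare the counter separately, but the arm never went near it.
- **Tool:** clear of everything, with the wrist force near zero.

**What went differently:** on the first rearward move the cassette mostly slid along the shelf instead of tilting. It tilted once its foot reached the backstop.

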